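Gauge the cider press spindle's thread

ROBOT

A 7-joint arm with a two-finger parallel gripper is mounted at the origin on the work surface. World frame = base frame: x ahead of the robot, y to its left, z up, the work surface at z = 0. Lengths are in m, angles in rad, forces in N, time in s.
With the tool pointing down it reaches from about 0.425 to 0.825 m from the base axis. Payload 3.6 kg.
Tool frame: the origin (TCP) lies midway between the tips of the shut fingers; the grasp point (between the pads) lies 19 mm behind it; z points along the fingers, y is the line along which they close (so a half turn about z gives the same grasp; the last joint's range is limited). The gripper opens to 85 mm and grips with 20 to 120 N. Pads are 22 mm wide; open, the fingers measure 114 mm over their backs; the gripper's body (76 mm by 85 mm) begins 54 mm behind the grasp point. The pads swing forward as they close: fully open they stand 13 mm farther back than shut.
Start: joints at [-1.212, 0.615, -0.013, 1.423, 0.008, 1.103, -0.04], TCP at [0.245, 0.602, 0.204] pointing down, gripper open.
Joint ranges: [-3.12, 3.12], [-0.3, 2.06], [-1.34, 1.32], [0.26, 2.42], [-1.36, 4.5], [0.01, 1.98], [-2.84, 2.84]. Speed limits (rad/s): [2.79, 2.79, 3.14, 3.14, 3.14, 3.14, 3.14].

INTERFACE

Orientations are given as a unit quaternion [x, y, z, w].
In Python, from workcell import env gives the robot as it stands. The module is installed in compiled form; this text tells all that it offers. Calls block until the motion is done:
- env.move_pose(position, orientation): joint-space move of the TCP to a pose.
- env.move_linear(position, speed=0.15, frame=None): straight line of the TCP; frame=None keeps the orientation; speed is the mean speed in m/s.
- env.movej(angles): joint-space move.
- env.let_go() and env.gripper_close(grasp_force=None): open the fingers fully, or close them until they stop; grasp_force is the grip in N (None keeps the last).
- env.pause(seconds).
- env.inverse_kinematics(position, orientation): joint angles nearest the present ones, or None.
- env.state(): the state.
- env.capture(name): name is "scene" or "top" or "wrist"; returns a dict with "frame" (480x640x3 uint8, blue, green, red), "vertical_fov" (degrees; the focal length in pixels is half the picture's height over the tangent of half this angle, whatever the lens; pixels are square), "cx", "cy" (the principal point, pixels), "extrinsics" (4x4, takes a point from camera to world coordinates). Camera axes: x right, y down, z forward; pixel columns grow to the right and rows downward; lengths in m; the calibration is good to about 2 mm. The wrist camera is an equidistant fisheye: a pixel r from the principal point sees the ray r / f radians off the axis. A picture is of the moment at which its call begins. There is no depth.
A pose or a line that the arm cannot do raises env.Unreachable and nothing moves.
- env.sign_off(): hands the job in; it is judged then, once.
The state is a dict: "time_s": time; "q": joint angles; "joint_vel": joint speeds; "joint_efforts": joint torques, N m; "tool_pos": TCP position; "orientation": TCP orientation; "ft_force": force on the tool from outside, world axes, zero at the start; "ft_torque": the same for the moment, N m; "gripper_width": opening from 0.0 (shut) to 1.0 (fully open); "gripper_force": force on a finger pad.
Only numpy, scipy, OpenCV 4.12 (cv2) and the standard library are available. Lean on these libraries where they do the work, as an engineer would, in place of code of your own. Each camera call takes 0.05 s, during which the arm holds its last target. There are 200 camera calls.

TASK

The steel press spindle lies clamped in its wooden cradle, and two toothed steel gauge leaves lie on the cradle's ledge. Push the leaf whose tooth spacing matches the thread into the threads until it is fully home, lying flat on the ledge with its straight front edge flush against the thread crests along its whole length, and leave it there. Leave the other leaf and the things on the table where they are.

Things in the scene. Friction and masses are not known exactly. Their poses are not given: they have to be found in the camera images.
- spindle_mid (a point): Middle of the fixed steel press spindle, on its axis, 34 mm above the table. Axis along this frame's y; x points level from the ledge to the spindle. Thread: 12 mm pitch, 44 mm diameter over crests, y = -156 to 156. Grooves 8 deep, 10 wide at the mouth, 3 at the root; crests 2 wide. Facing the ledge at axis height, groove centres are at y = 0, +-12, +-24 mm..., crests at x = -22.
- ledge_mid (a point): Centre of the top of the flat wooden ledge on which the leaves lie and slide, 30 mm above the table, on the robot's side of the spindle. Axes parallel to the spindle's. The ledge is 170 mm (x) by 360 mm (y); its far edge is 26 mm short of the spindle's axis. The spindle rises 26 mm above it, the cradle's end blocks (at y = +-192 mm) 12 mm.
- coarse_leaf_center (a point): Matching gauge leaf: loose T-shaped steel plate, 8 mm thick, 0.2-0.3 kg, flat on the ledge. Point: centre of its blade, half-way up. x points to the teeth (roughly at the spindle), y along the blade. Blade 30 (x) by 84 mm (y). At its front edge, x = +15, stand 7 teeth 12 mm apart, one at y = 0, 7 high, 8 wide at the root, 2 at the tip.
- coarse_leaf_tang (a point): Middle of the matching leaf's tang, half-way up; same axes. The tang is 26 mm wide (y) and runs 40 mm back from the middle of the blade's back edge, this point being 20 mm behind that edge. It leaves a straight shoulder 29 mm long at the blade's back on either side, good to push on.
- coarse_leaf_front (a point): Middle of the matching leaf's straight front edge, between the tooth roots, half-way up; same axes. Fully home, this edge rests on the crests: the point is 22 mm from the spindle's axis (x = -22 mm in its frame), opposite any groove, with the blade parallel to the spindle. Teeth within about 3 mm of a groove centre themselves; others stop on the crests, 7 mm short.
- fine_leaf_center (a point): The other gauge leaf, too fine: same T shape and thickness, with 10 teeth 8 mm apart and 4.7 mm high on a blade 30 by 80 mm. Point: centre of its blade, half-way up; x to the teeth. It lies 140 to 200 mm beside the matching leaf, on its left or right, and is to be left alone.
- press_nut: Bystander: loose brass nut (plain ring) 72 mm across, 40 mm high, to the robot's left; origin under its centre.
- bowl: Bystander: terracotta bowl, 100 mm across, 50 mm high, to the robot's right; origin under its centre.
- cider_bottle: Bystander: small green bottle 60 mm across, 190 mm tall, to the robot's left; origin under its centre.
- clay_pot: Bystander: open brown pot 90 mm across, 80 mm high, to the robot's right; origin under its centre.
Things that resemble listed ones, but are neither listed nor needed, are in the scene too. What is shaped like the part that bears coarse_leaf_center but blue or pink is not meant.

How it is judged:
By the outcome, as a careful person would: the job done as asked, in the order asked, and still so for the second after the job is handed in, with the robot touching nothing.
It also fails if it takes over 38 s, if anything falls off the work surface, if the arm or the gripper's body presses on something with over 40 N, if the wrist force passes 120 N, or if a joint passes its speed limit or range.

## Working session

There is one attempt and no reset: what is moved stays moved. The work goes in short steps, each a Python script; the robot and the scene stay as the last script left them, time stands still between calls to the robot, and variables do not carry over. Pictures are saved under pics/ and viewed, at most 14 in all, crops included, and the job is handed in when it is done.

```bash
mkdir -p pics; ls; python3 - <<'E'
from workcell import env
import cv2, numpy as np
for n in ("scene","top"):
    c=env.capture(n); cv2.imwrite(f"pics/{n}0.png",c["frame"]); np.save(f"pics/{n}0.npy",c,allow_pickle=True)
    print(n,c["vertical_fov"],c["cx"],c["cy"]); print(np.round(c["extrinsics"],4))
s=env.state(); print(s["time_s"],s["orientation"],s["tool_pos"])
E
```

```text
pics
scene 44.745395084334596 320.9398495093854 234.95693372655288
[[-0.8163  0.4606 -0.3486  0.9915]
 [ 0.5775  0.6338 -0.5146  0.6631]
 [-0.016  -0.6213 -0.7834  1.0532]
 [ 0.      0.      0.      1.    ]]
top 54.12769011361218 324.35803616609377 238.39447050020704
[[ 7.0000e-03 -9.9770e-01  6.6700e-02  4.3860e-01]
 [-1.0000e+00 -7.1000e-03 -1.1000e-03  3.6000e-03]
 [ 1.6000e-03 -6.6700e-02 -9.9780e-01  1.4251e+00]
 [ 0.0000e+00  0.0000e+00  0.0000e+00  1.0000e+00]]
0.1 [ 1.91680979e-01  9.81456570e-01 -1.16588354e-03 -2.09839997e-04] [0.24430943 0.60151835 0.20332213]
```

View pics/top0.png

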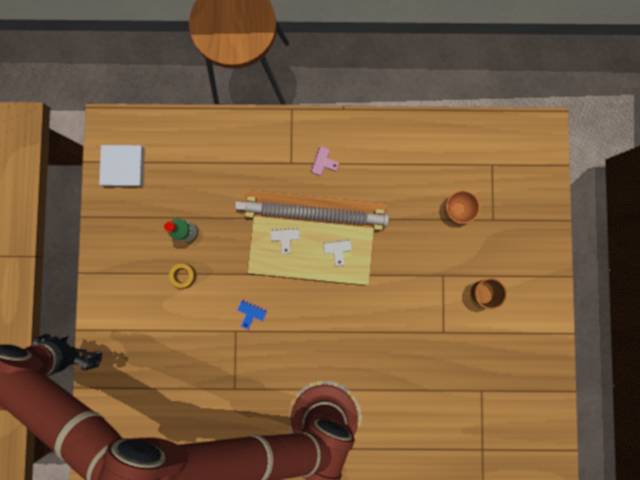

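View pics/scene0.png

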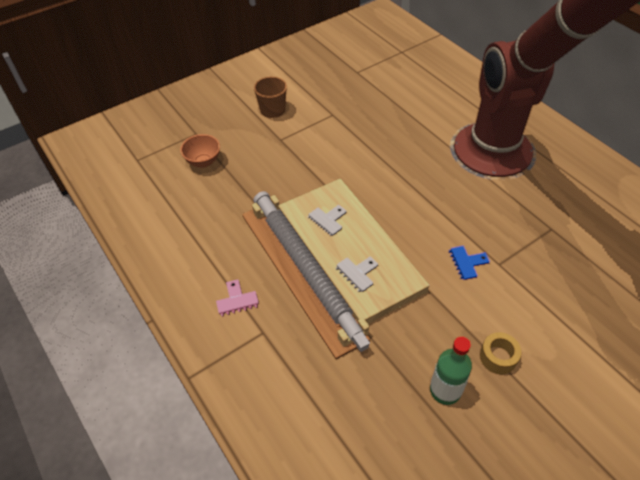

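The leaf candidates in the top view are a steel one at (285,240) with coarse teeth, a steel one at (338,250) with finer teeth, a blue one at (252,313) and a pink one at (324,160). The last two are excluded by colour, so I choose (285,240). I'll check it in a close crop and localise roughly.

```bash
cat > h.py <<'E'
import numpy as np, cv2
from workcell import env
def f_of(c): return 240/np.tan(np.radians(c["vertical_fov"])/2)
def ray(c,uv,fish=False):
    uv=np.atleast_2d(np.asarray(uv,float)); d=(uv-[c["cx"],c["cy"]])/f_of(c)
    if fish:
        r=np.linalg.norm(d,axis=1,keepdims=True)+1e-12
        v=np.hstack([d/r*np.sin(r),np.cos(r)])
    else: v=np.hstack([d,np.ones((len(d),1))])
    return v@c["extrinsics"][:3,:3].T
def onplane(c,uv,z,fish=False):
    v=ray(c,uv,fish); o=c["extrinsics"][:3,3]
    return o+v*((z-o[2])/v[:,2])[:,None]
def proj(c,P,fish=False):
    P=np.atleast_2d(P); E=c["extrinsics"]; q=(P-E[:3,3])@E[:3,:3]
    r=np.linalg.norm(q[:,:2],axis=1,keepdims=True)
    if fish: return np.array([c["cx"],c["cy"]])+f_of(c)*np.arctan2(r,q[:,2:])*q[:,:2]/r
    return np.array([c["cx"],c["cy"]])+f_of(c)*q[:,:2]/q[:,2:]
E
python3 - <<'E'
from h import *
t=np.load("pics/top0.npy",allow_pickle=True).item(); s=np.load("pics/scene0.npy",allow_pickle=True).item()
print(np.round(onplane(t,[(285,236),(338,246),(180,230)],.038),3))
print("ledge corners",np.round(onplane(t,[(254,215),(373,228),(368,284),(249,272)],.03),3))
print("spindle ends",np.round(onplane(t,[(238,206),(386,220)],.034+.01),3))
a=cv2.resize(s["frame"][190:310,290:400],None,fx=4,fy=4,interpolation=cv2.INTER_CUBIC)
b=cv2.resize(t["frame"][190:290,230:320],None,fx=4,fy=4,interpolation=cv2.INTER_CUBIC)
o=np.zeros((480,800,3),np.uint8); o[:480,:440]=a; o[:400,440:800]=b; cv2.imwrite("pics/crop1.png",o)
E
```

```text
[[ 0.538  0.119  0.038]
 [ 0.509 -0.038  0.038]
 [ 0.553  0.43   0.038]]
ledge corners [[ 0.6    0.213  0.03 ]
 [ 0.564 -0.143  0.03 ]
 [ 0.398 -0.128  0.03 ]
 [ 0.43   0.225  0.03 ]]
spindle ends [[ 0.625  0.258  0.044]
 [ 0.587 -0.18   0.044]]
```

View pics/crop1.png

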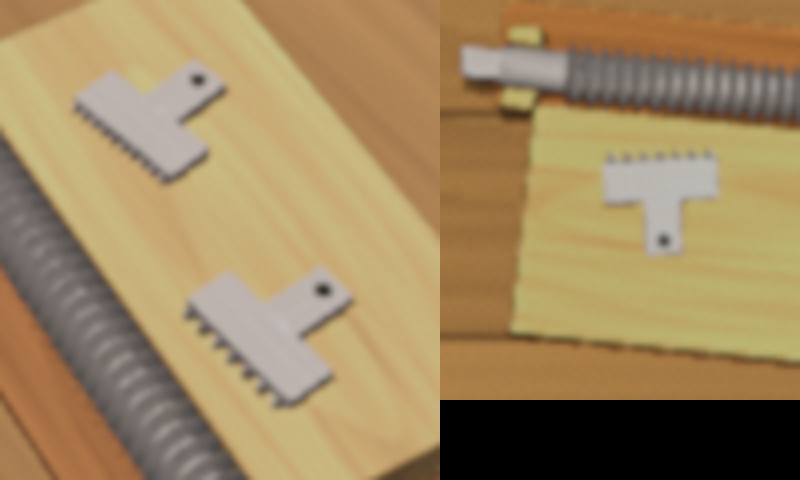

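The close crop confirms it. The lower-left steel leaf, top (285,240), has 7 coarse teeth and the other has fine ones. Next I move above it and look with the wrist camera.

```bash
python3 - <<'E'
from h import *
def Q(deg): a=np.radians(deg)/2; return [np.cos(a),np.sin(a),0,0]
s=env.state(); p=s["tool_pos"]
env.move_linear([p[0],p[1],0.33],speed=0.3)
print([ (z,env.inverse_kinematics([0.52,0.12,z],Q(a)) is not None) for z in (.22,.26) for a in (175,-5)])
env.move_pose([0.50,0.12,0.22],Q(175))
env.pause(0.3)
c=env.capture("wrist"); np.save("pics/w1.npy",c,allow_pickle=True); cv2.imwrite("pics/w1.png",c["frame"])
s=env.state(); print(s["time_s"],s["tool_pos"],s["q"],c["vertical_fov"],f_of(c)); print(np.round(c["extrinsics"],3))
E
```

```text
[(0.22, True), (0.22, True), (0.26, True), (0.26, True)]
3.0167 [0.50000286 0.12033949 0.2200219 ] [-0.3667308   0.38886774  0.12473327  1.79238841 -0.05749891  0.96374881
  1.26577469] 65.70646984690485 371.64829954431775
[[ 0.085  0.954  0.286  0.427]
 [ 0.996 -0.082 -0.024  0.127]
 [ 0.     0.287 -0.958  0.389]
 [ 0.     0.     0.     1.   ]]
```

View pics/w1.png

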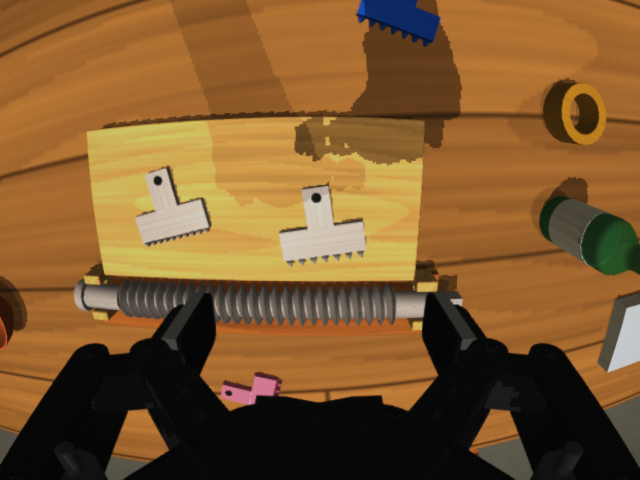

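The matching leaf's blade is at (323,240) with its tang hole at (316,197), and the thread runs along row ~300, columns 120 to 395. Next I measure the leaf pose and the thread phase from this view.

```bash
cat > meas.py <<'E'
from h import *
def leaf(c,seed,near=0.12):
    """leaf contour -> world pts on top plane"""
    hsv=cv2.cvtColor(c["frame"],cv2.COLOR_BGR2HSV)
    m=((hsv[...,1]<60)&(hsv[...,2]>120)).astype(np.uint8)
    n,l,st,ce=cv2.connectedComponentsWithStats(m)
    k=l[seed[1],seed[0]]; mm=(l==k).astype(np.uint8)
    cn=max(cv2.findContours(mm,cv2.RETR_EXTERNAL,cv2.CHAIN_APPROX_NONE)[0],key=len)[:,0]
    return mm,cn
def rect(c,P0,yaw,z,x0,x1,y0,y1,s=0.0005):
    """metric view on plane z in frame at P0 (x up, y left)"""
    R=np.array([[np.cos(yaw),-np.sin(yaw)],[np.sin(yaw),np.cos(yaw)]])
    X,Y=np.meshgrid(np.arange(x1,x0,-s),np.arange(y1,y0,-s),indexing="ij")
    P=np.c_[np.c_[X.ravel(),Y.ravel()]@R.T+P0,np.full(X.size,z)]
    uv=proj(c,P,True).astype(np.float32).reshape(*X.shape,2)
    return cv2.remap(c["frame"],uv[...,0],uv[...,1],cv2.INTER_CUBIC)
E
python3 - <<'E'
from meas import *
c=np.load("pics/w1.npy",allow_pickle=True).item()
mm,cn=leaf(c,(323,240)); W=onplane(c,cn,.038,True)
print("area",mm.sum(),"bbox",cn.min(0),cn.max(0))
r=cv2.minAreaRect(W[:,:2].astype(np.float32)*1000); print("rect",r)
hull=cv2.boxPoints(r); print(hull)
# ledge far/near edge points
hsv=cv2.cvtColor(c["frame"],cv2.COLOR_BGR2HSV)
print("spindle col samples",[(u,hsv[270:335:5,u].tolist()) for u in (415,)][0][1])
P0=np.array([.606,.039]); yaw=np.radians(-5)
im=rect(c,P0,yaw,.034,-.205,.03,-.2,.2)
cv2.imwrite("pics/r1.png",im); print(im.shape)
E
```

```text
area 3361 bbox [279 186] [364 260]
rect ((522.699462890625, 119.54475402832031), (70.52539825439453, 82.861083984375), 3.2568976879119873)
[[485.1399   158.90501 ]
 [489.84753   76.17775 ]
 [560.25903   80.184494]
 [555.5514   162.91176 ]]
spindle col samples [[18, 166, 123], [18, 166, 89], [17, 169, 74], [17, 171, 76], [17, 147, 87], [16, 48, 91], [15, 46, 145], [16, 41, 185], [14, 39, 191], [15, 41, 173], [17, 171, 82], [22, 150, 211], [15, 183, 194]]
(470, 800, 3)
```

View pics/r1.png

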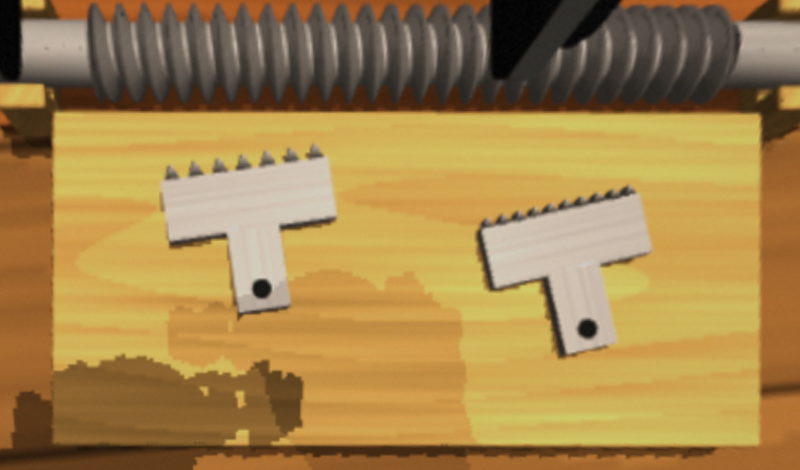

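The rectified view agrees with the ledge geometry: yaw is −5°, the leaf's tooth tips are at cols 170…315 at row ~150, and the crest tips are at row ~102. Next I get the groove phase, then grasp the tang with the wrist turned, so the camera faces the teeth from the spindle side.

```bash
cat >> h.py <<'E'
def Q(deg): a=np.radians(deg)/2; return [np.cos(a),np.sin(a),0,0]
E
python3 - <<'E'
from meas import *
c=np.load("pics/w1.npy",allow_pickle=True).item()
P0=np.array([.606,.039]); yaw=np.radians(-5)
im=rect(c,P0,yaw,.034,-.205,.03,-.2,.2)
hsv=cv2.cvtColor(im,cv2.COLOR_BGR2HSV)
y=.2-np.arange(800)*.0005
sel=(y<.15)&(y>-.03)
for r in range(92,108,2):
    s=hsv[r:r+2,:,1].mean(0)[sel]; s=s-s.mean()
    # crest = low saturation -> phase of groove (high sat)
    ph=np.sum(s*np.exp(-2j*np.pi*y[sel]/.012)); print(r,"groove y mod 12: %.2f mm amp %.0f"%((-np.angle(ph)/2/np.pi*12)%12,abs(ph)/sel.sum()*2))
ys=hsv[:,:,2]
E
python3 - <<'E'
from h import *
a=np.radians(3.25); cen=np.array([.5427,.1207]); u=np.array([np.cos(a),np.sin(a)])
t=cen-u*.0275
env.move_pose([*t,.12],Q(3.25)); s=env.state(); print(s["time_s"],s["q"])
env.move_linear([*t,.0315],speed=.1); print(env.state()["ft_force"])
env.gripper_close(20); env.pause(.2)
c=env.capture("wrist"); np.save("pics/w2.npy",c,allow_pickle=True); cv2.imwrite("pics/w2.png",c["frame"])
s=env.state(); print(s["time_s"],s["tool_pos"],s["gripper_width"],s["gripper_force"],s["ft_force"])
E
```

```text
92 groove y mod 12: 7.17 mm amp 75
94 groove y mod 12: 7.16 mm amp 74
96 groove y mod 12: 7.13 mm amp 70
98 groove y mod 12: 7.13 mm amp 64
100 groove y mod 12: 7.11 mm amp 47
102 groove y mod 12: 7.19 mm amp 22
104 groove y mod 12: 7.73 mm amp 6
106 groove y mod 12: 7.70 mm amp 1
5.075 [-0.78846811  0.66945831  0.83980503  1.89180218 -0.64589995  0.87553187
 -1.13386492]
[ 0.72921696 -0.20980973 -0.03665697]
7.125 [0.51522606 0.11913582 0.03146864] 0.002463618262290862 0.0 [ 0.04768616  0.16258989 -0.90502002]
```

View pics/w2.png

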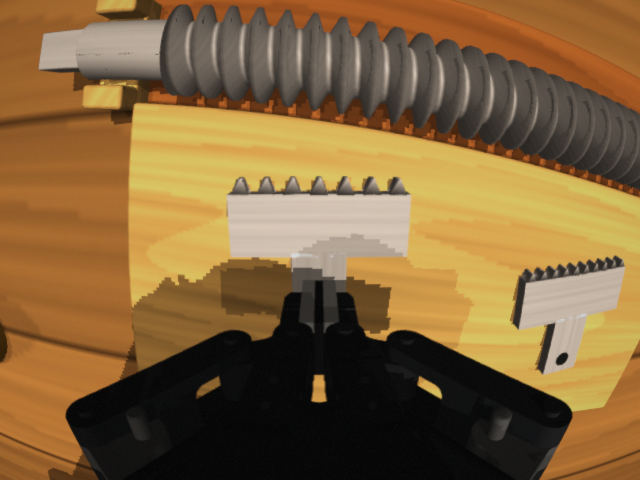

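The wrist view shows the fingers shut fully at (320,300) over or behind the tang, without gripping it. The leaf's blade is at (318,225). I'll check where the leaf is now.

```bash
python3 - <<'E'
from meas import *
c=np.load("pics/w2.npy",allow_pickle=True).item()
print(np.round(c["extrinsics"],3))
W=onplane(c,[(229,194),(409,194),(409,257),(230,257),(293,257),(345,257)],.038,True); print(np.round(W*1000,1)); print(np.linalg.norm(W[0]-W[1]),np.linalg.norm(W[0]-W[3]))
print("tcp px",proj(c,env.state()["tool_pos"],True))
f=c["frame"]; cv2.imwrite("pics/z2.png",cv2.resize(f[220:380,240:400],None,fx=3.7,fy=3.7,interpolation=cv2.INTER_CUBIC))
E
```

```text
[[ 0.058 -0.956 -0.287  0.589]
 [-0.998 -0.055 -0.017  0.123]
 [ 0.     0.287 -0.958  0.201]
 [ 0.     0.     0.     1.   ]]
[[555.4 161.9  38. ]
 [560.2  80.5  38. ]
 [529.9  76.6  38. ]
 [525.  161.8  38. ]
 [527.  131.6  38. ]
 [528.4 107.3  38. ]]
0.0816035825412391 0.030449507098100098
tcp px [[318.18559237 275.89129307]]
```

View pics/z2.png

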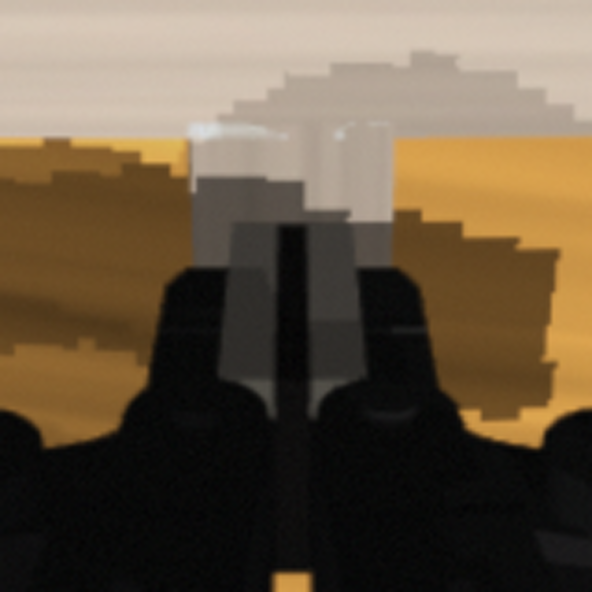

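```bash
python3 - <<'E'
from meas import *
c=np.load("pics/w2.npy",allow_pickle=True).item()
a=np.radians(3.25);u=np.array([np.cos(a),np.sin(a)]);t=np.array([.51523,.11914])
for d in (0,.005,.011):
  for z in (.0315,.038,.045,.06): print(d,z,proj(c,[*(t+d*u),z],True).round(1))
s=env.state(); print(s["joint_efforts"],s["ft_force"],s["ft_torque"],s["gripper_width"])
E
```

```text
0 0.0315 [[318.2 275.9]]
0 0.038 [[318.2 281.3]]
0 0.045 [[318.2 287.5]]
0 0.06 [[318.1 302.5]]
0.005 0.0315 [[318.2 266.6]]
0.005 0.038 [[318.2 271.7]]
0.005 0.045 [[318.2 277.6]]
0.005 0.06 [[318.1 292. ]]
0.011 0.0315 [[318.2 255.1]]
0.011 0.038 [[318.2 259.9]]
0.011 0.045 [[318.2 265.5]]
0.011 0.06 [[318.1 278.9]]
[-4.91973719e-05 -4.05391324e+01  8.50744575e+00 -8.64878654e+00
  7.72482745e-03  1.19098047e-03 -5.14003005e-06] [ 0.04768616  0.16258989 -0.90502002] [ 0.04320247 -0.01219479  0.01500184] 0.002463618262290862
```

The image puts the shut fingertips about 28 mm above the reported TCP: the tip edge is at row 281, where the stated geometry gives row 255. No force registered and the leaf hasn't moved. I'll find the real tip height by touching down gently on the tang.

```bash
python3 - <<'E'
from h import *
s=env.state(); p=np.array(s["tool_pos"]); f0=np.array(s["ft_force"]); print(s["time_s"])
z=.0315; 
try:
  for i in range(24):
    z-=.002 if z>.016 else .001
    env.move_linear([p[0],p[1],z],speed=.02); s=env.state(); df=np.array(s["ft_force"])-f0
    if np.linalg.norm(df)>3: break
except env.Unreachable as e: print("unreach",e)
print(z,s["tool_pos"],df,s["time_s"])
E
```

```text
7.125
0.010499999999999985 [0.51531204 0.11917069 0.01123027] [-1.31373149  0.26640297  6.12485899] 10.375
```

The shut tips are 26.7 mm above the reported TCP. I'll regrasp lower.

```bash
python3 - <<'E'
from h import *
p=[.5152,.1191]
env.move_linear([*p,.028],speed=.1); env.let_go(); 
env.move_linear([*p,.003],speed=.08); print(env.state()["ft_force"])
env.gripper_close(20); env.pause(.1)
c=env.capture("wrist"); np.save("pics/w3.npy",c,allow_pickle=True); cv2.imwrite("pics/w3.png",c["frame"])
s=env.state(); print(s["time_s"],s["tool_pos"],s["gripper_width"],s["gripper_force"],s["ft_force"])
E
```

```text
[-0.744714    0.66500724  0.72333291]
12.675 [0.51539724 0.11912959 0.00333828] 0.295508645695506 21.877009570598602 [-0.10510314  0.25920538  3.65199718]
```

View pics/w3.png

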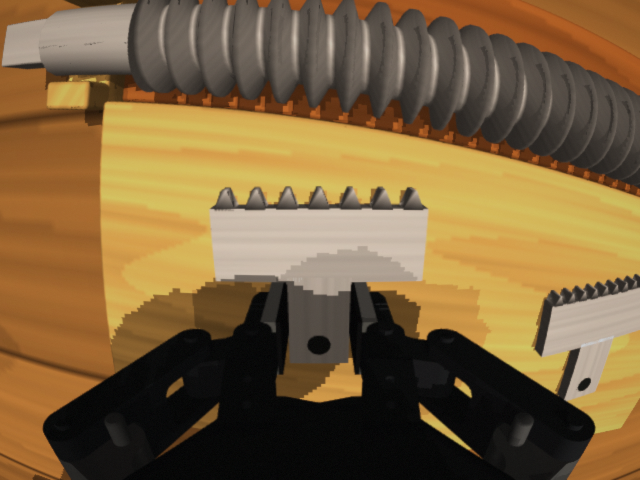

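The tang is now gripped between the pads, with width 0.296 ≈ 25 mm. The front edge runs (211,208) to (428,209) and the tooth tips are at row ~188. I'll re-measure phase and yaw from this near view.

```bash
cat > ph.py <<'E'
from meas import *
P0=np.array([.606,.039]); yaw=np.radians(-5); R=np.array([[np.cos(yaw),-np.sin(yaw)],[np.sin(yaw),np.cos(yaw)]])
def phase(c,lo,hi,rows=range(92,106,4)):
    im=rect(c,P0,yaw,.034,-.205,.03,-.2,.2); hsv=cv2.cvtColor(im,cv2.COLOR_BGR2HSV)
    y=.2-np.arange(800)*.0005; sel=(y<hi)&(y>lo); o=[]
    for r in rows:
        s=hsv[r:r+2,:,1].mean(0)[sel]; s=s-s.mean(); ph=np.sum(s*np.exp(-2j*np.pi*y[sel]/.012))
        o.append((r,round((-np.angle(ph)/2/np.pi*12)%12,2),round(abs(ph)/sel.sum()*2)))
    return im,hsv,o
def infr(W): return (W[:,:2]-P0)@R
E
python3 - <<'E'
from ph import *
for n,lo,hi in (("w1",.03,.138),("w1",-.03,.138),("w3",.03,.138),("w3",-.03,.138)):
    c=np.load(f"pics/{n}.npy",allow_pickle=True).item(); im,hsv,o=phase(c,lo,hi); print(n,o)
    # ledge far edge: first row (downwards) of ledge per column
    W=[]
    V=hsv[...,2].astype(int)
    for col in range(80,440,60):
        seg=im[96:130,col-4:col+4].mean(1).mean(1); W.append(96+int(np.argmax(np.diff(seg))))
    print(" ledge edge rows",W)
    ml=[]
    for k,(a,b) in enumerate(((.03,.09),(.08,.14))):
        y=.2-np.arange(800)*.0005; s=(y<b)&(y>a)
        steel=[(r,round(float((hsv[r,s,1]<70).mean()),2)) for r in range(94,110,2)]; ml.append(steel)
    print(ml)
c=np.load("pics/w3.npy",allow_pickle=True).item()
mm,cn=leaf(c,(320,225)); x=infr(onplane(c,[(211,208),(428,209)],.038,True)); print("front corners in frame",x*1000, "mid",x.mean(0)*1000,"ang",np.degrees(np.arctan2(-(x[0]-x[1])[0],(x[0]-x[1])[1])))
tips=infr(onplane(c,[(227,188),(257,188),(288,187),(319,187),(350,187),(380,188),(411,189)],.036,True)); print((tips*1000).round(1))
E
```

```text
w1 [(92, np.float64(6.63), 83), (96, np.float64(6.53), 81), (100, np.float64(6.48), 55), (104, np.float64(6.65), 5)]
 ledge edge rows [111, 111, 111, 111, 111, 111]
[[(94, 0.33), (96, 0.27), (98, 0.2), (100, 0.05), (102, 0.0), (104, 0.0), (106, 0.0), (108, 0.0)], [(94, 0.44), (96, 0.37), (98, 0.29), (100, 0.12), (102, 0.0), (104, 0.0), (106, 0.0), (108, 0.0)]]
w1 [(92, np.float64(7.19), 78), (96, np.float64(7.18), 73), (100, np.float64(7.25), 49), (104, np.float64(7.77), 6)]
 ledge edge rows [111, 111, 111, 111, 111, 111]
[[(94, 0.33), (96, 0.27), (98, 0.2), (100, 0.05), (102, 0.0), (104, 0.0), (106, 0.0), (108, 0.0)], [(94, 0.44), (96, 0.37), (98, 0.29), (100, 0.12), (102, 0.0), (104, 0.0), (106, 0.0), (108, 0.0)]]
w3 [(92, np.float64(7.47), 84), (96, np.float64(7.38), 73), (100, np.float64(2.61), 0), (104, np.float64(2.18), 0)]
 ledge edge rows [105, 106, 106, 106, 106, 106]
[[(94, 0.32), (96, 0.24), (98, 0.0), (100, 0.0), (102, 0.0), (104, 0.0), (106, 0.0), (108, 0.0)], [(94, 0.5), (96, 0.35), (98, 0.0), (100, 0.0), (102, 0.0), (104, 0.0), (106, 0.0), (108, 0.0)]]
w3 [(92, np.float64(7.51), 59), (96, np.float64(7.59), 72), (100, np.float64(3.54), 0), (104, np.float64(0.06), 0)]
 ledge edge rows [105, 106, 106, 106, 106, 106]
[[(94, 0.32), (96, 0.24), (98, 0.0), (100, 0.0), (102, 0.0), (104, 0.0), (106, 0.0), (108, 0.0)], [(94, 0.5), (96, 0.35), (98, 0.0), (100, 0.0), (102, 0.0), (104, 0.0), (106, 0.0), (108, 0.0)]]
front corners in frame [[-61.01922355 118.52251757]
 [-49.41901705  36.4686906 ]] mid [-55.2191203   77.49560409] ang 8.046758080143878
[[-52.9 113.3]
 [-51.4 101.8]
 [-49.5  90.2]
 [-47.8  78.8]
 [-46.1  67.4]
 [-44.8  56.1]
 [-43.2  44.2]]
```

```bash
cat > go.py <<'E'
from ph import *
def fr2w(p): return P0+R@np.asarray(p)
E
python3 - <<'E'
from go import *
s=env.state(); tcp=(np.array(s["tool_pos"])[:2]-P0)@R*1000
a=np.radians(8.05); Rl=np.array([[np.cos(a),-np.sin(a)],[np.sin(a),np.cos(a)]])
off=(tcp-np.array([-55.2,77.5]))@Rl; print("tcp in leaf front frame",off)
tgt=fr2w((np.array([-28.5,79.45])+off)/1000); print(tgt)
env.move_linear([*tgt,.0038],speed=.05,frame=Q(-4.8)); env.pause(.15)
c=env.capture("wrist"); np.save("pics/w4.npy",c,allow_pickle=True); cv2.imwrite("pics/w4.png",c["frame"])
s=env.state(); print(s["time_s"],s["tool_pos"],s["gripper_width"],s["ft_force"])
_,_,o=phase(c,.03,.125); print(o)
E
```

```text
tcp in leaf front frame [-42.40774285   0.37043136]
[0.54231889 0.12469671]
13.575 [0.54241914 0.12474036 0.0035395 ] 0.29726138071296415 [-0.02593342 -0.13070704 -1.92513   ]
[(92, np.float64(7.61), 89), (96, np.float64(7.76), 75), (100, np.float64(1.41), 1), (104, np.float64(1.91), 54)]
```

View pics/w4.png

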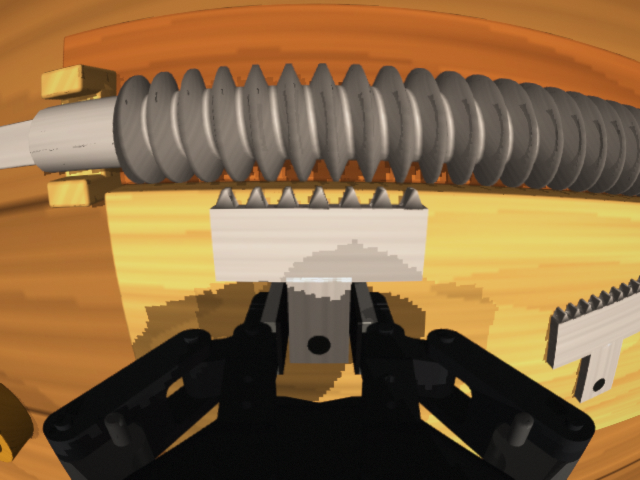

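The teeth are at cols 227 to 411, just short of the crests, and parallel to them. I'll check the tooth phase against the groove phase numerically in the same picture.

```bash
python3 - <<'E'
from go import *
c=np.load("pics/w4.npy",allow_pickle=True).item()
tips=infr(onplane(c,[(227,188),(257,188),(288,187),(319,187),(350,187),(380,188),(411,189)],.036,True)); print((tips*1000).round(1), "tooth phase",[round(t*1000%12,1) for t in tips[:,1]])
im,hsv,o=phase(c,.03,.125)
x=im[60:180,120:360]; cv2.imwrite("pics/r4.png",cv2.resize(x,None,fx=3.3,fy=3.3,interpolation=cv2.INTER_CUBIC))
E
```

```text
[[-21.3 114.8]
 [-21.4 103.1]
 [-21.1  91.4]
 [-21.1  79.8]
 [-21.   68.3]
 [-21.2  56.9]
 [-21.3  44.9]] tooth phase [np.float64(6.8), np.float64(7.1), np.float64(7.4), np.float64(7.8), np.float64(8.3), np.float64(8.9), np.float64(8.9)]
```

View pics/r4.png

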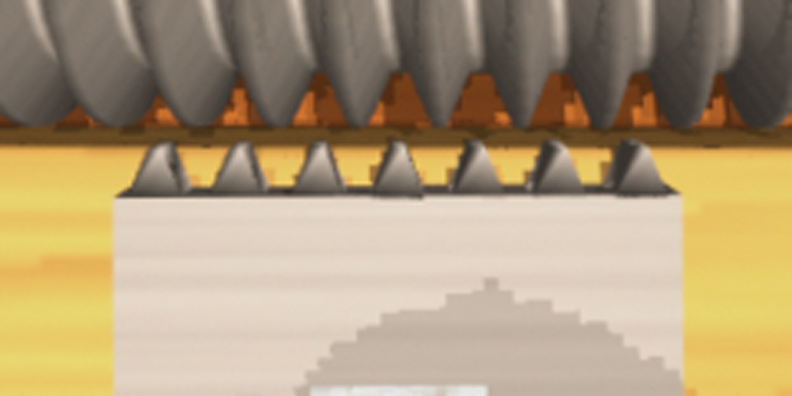

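The teeth sit midway between crests: the middle tooth is at col 400, between crests at 358 and 440. I'll push in with force checks.

```bash
python3 - <<'E'
from go import *
s=env.state(); p=np.array(s["tool_pos"])[:2]; f0=np.array(s["ft_force"]); d=R@[1,0]
log=[]; a=0
while a<.0135:
    a+=.0015 if a<.006 else .0007
    env.move_linear([*(p+d*a),.0038],speed=.03); s=env.state(); f=((np.array(s["ft_force"])-f0)[:2])@R
    adv=((np.array(s["tool_pos"])[:2]-p)@R)*1000
    log.append((round(a*1000,1),adv.round(1).tolist(),f.round(1).tolist()))
    if -f[0]>14: break
for l in log: print(l)
env.pause(.1)
c=env.capture("wrist"); np.save("pics/w5.npy",c,allow_pickle=True); cv2.imwrite("pics/w5.png",c["frame"])
im=rect(c,P0,yaw,.034,-.205,.03,-.2,.2)
cv2.imwrite("pics/r5.png",cv2.resize(im[60:180,120:360],None,fx=3.3,fy=3.3,interpolation=cv2.INTER_CUBIC))
print(env.state()["time_s"],env.state()["gripper_width"])
E
```

```text
(1.5, [1.9, 0.0], [0.0, -1.0])
(3.0, [3.2, -0.0], [-0.1, 0.9])
(4.5, [4.7, -0.0], [1.0, 1.0])
(6.0, [6.1, -0.1], [0.2, 0.8])
(6.7, [6.7, -0.0], [-0.5, -0.9])
(7.4, [7.5, -0.0], [-0.2, 0.4])
(8.1, [8.2, 0.0], [0.5, -0.5])
(8.8, [8.9, 0.0], [-0.6, 0.1])
(9.5, [9.4, 0.0], [-0.8, 0.0])
(10.2, [9.5, 0.1], [-2.4, 0.3])
(10.9, [9.5, 0.1], [-3.9, 0.5])
(11.6, [9.6, 0.2], [-5.4, -0.4])
(12.3, [9.6, 0.2], [-8.2, 1.0])
(13.0, [9.5, 0.2], [-8.0, 0.5])
(13.7, [9.5, 0.2], [-8.6, -0.0])
17.475 0.29807276145583195
```

View pics/r5.png

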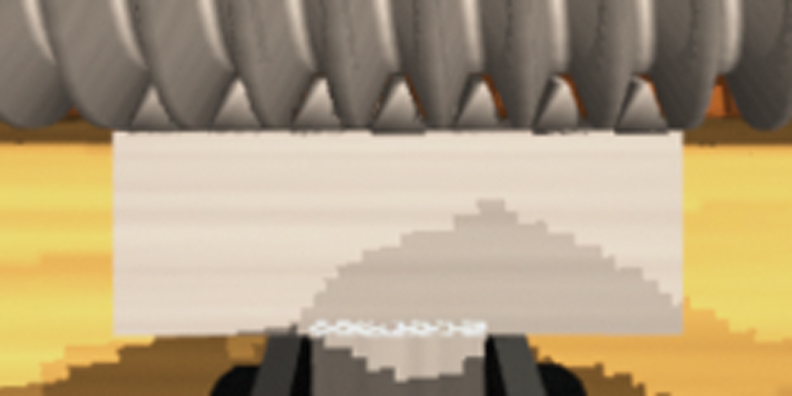

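The leaf is home: it hit a hard stop at 9.5 mm, the teeth are fully in the grooves and the front edge is at row 131 end to end. I'll relax the push, release, lift and check.

```bash
python3 - <<'E'
from go import *
s=env.state(); p=np.array(s["tool_pos"])
env.move_linear([p[0],p[1],.0045],speed=.03)
print(env.state()["ft_force"])
env.let_go(); env.pause(.1)
p=np.array(env.state()["tool_pos"]); b=p[:2]-R@[.012,0]
env.move_linear([p[0],p[1],.04],speed=.08)
env.move_linear([*(p[:2]-R@[.05,0]),.12],speed=.15); env.pause(.2)
c=env.capture("wrist"); np.save("pics/w6.npy",c,allow_pickle=True)
im=rect(c,P0,yaw,.034,-.205,.03,-.2,.2)
cv2.imwrite("pics/r6.png",cv2.resize(im[60:180,120:360],None,fx=3.3,fy=3.3,interpolation=cv2.INTER_CUBIC))
s=env.state(); print(s["time_s"],s["tool_pos"],s["ft_force"])
E
```

```text
[-3.26948903  1.34534715 -1.71569743]
20.1 [0.50224512 0.12814198 0.11930023] [ 0.20011255 -0.47077536 -0.0603537 ]
```

View pics/r6.png

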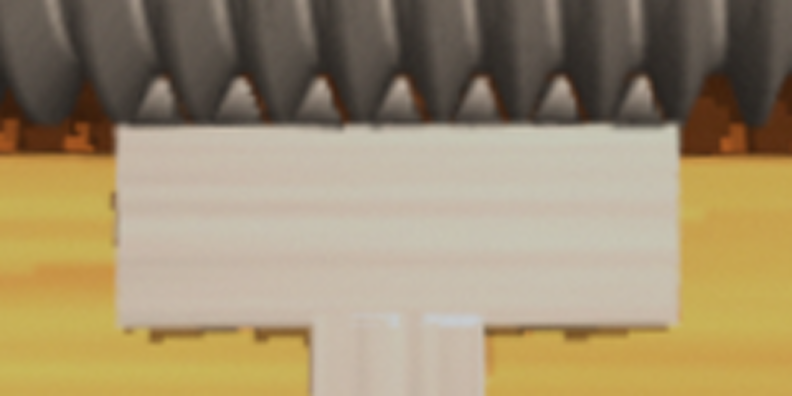

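The leaf is flush (front edge at rows 122–124 across cols 118–680), with its teeth home and the robot clear of it. Handing in.

```bash
python3 -c "
from workcell import env
print(env.sign_off())"
```

```text
the job is handed in; nothing more can be done
None
```

The matching 12 mm leaf is fully home in the spindle threads, flat on the ledge with its front edge flush on the crests; the arm has let go and is clear, nothing else was touched, and I handed the job in at about 20 s of the 38 s allowed.

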